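# Level the stand and set the laser head

### The job

Turn the knobs of the stand's levelling screws until the vial's bubble rests wholly inside the black ring. Then lift the laser head out of its wooden rest and set its tapered foot gently and fully home in the cup in the middle of the levelled plate; ease it back up about a centimetre to check that the taper comes free, set it fully home again and let go, with the bubble still inside the ring. Keep the laser head upright, and leave the tin, the timber offcut and the steel tube where they are.

Things in the scene. Friction and masses are not known exactly. Their poses are not given: they have to be found in the camera images.
- stand: Fixed three-armed dark steel foot of the levelling stand, at any yaw; origin at its centre on the bench. Its arms point along its own directions 0 deg (screw 1), 120 deg (screw 2) and 240 deg (screw 3), counter-clockwise from above; each carries an upright screw 90 mm from the centre.
- plate: Round aluminium plate, 244 mm across, 10 mm thick, carried on the three screws. Origin at the centre of its underside, z its normal. Its top lies 52 mm above the bench, give or take 4 mm at its edge as the screws set it; it is tilted by up to 2.5 degrees.
- knob1 (a point): Grip point, on the vertical axis, of the round black knob of screw 1: 38 mm across, from 72 to 104 mm above the bench (this point: 90 mm; constant). Clockwise from above raises the plate at this screw (3 mm per rad) and moves the bubble 9 mm per rad in the direction from the stand's centre to this screw; counter-clockwise does the reverse. Site axes do not matter.
- knob2 (a point): The same for screw 2. Each screw turns at most 1.2 rad each way from its middle position and starts within 0.95 rad of it. The plate can always be levelled by leaving one screw (the one of middle height) alone and turning the two others by at most 1.1 rad each.
- knob3 (a point): The same for screw 3. About 0.06 N m turns a screw and it stays where it is left. The bubble follows lazily: wait about 1.5 s after a turn before reading it.
- vial (a point): Centre of the round bull's-eye vial's window (green, 58 mm across, in an aluminium bezel 66 mm across) on the plate, 70 mm from the stand's centre, between screws 1 and 2, about 20 mm lower than the knobs' grip points. A thin black ring of 19 mm mean diameter marks the centre.
- bubble_mid (a point): Centre of the pale bubble, 12 mm across, in the vial. It moves towards the plate's high side. Once settled, its horizontal offset from the vial's centre is 9 mm per rad times the sum over the screws of (clockwise angle from middle) x (unit vector from the stand's centre to that screw). It is inside the ring when within 3 mm of the vial's centre.
- cup (a point): Centre of the mouth of the steel conical cup in the middle of the plate, about 72 mm above the bench. Inside, the cup is 46 mm wide at the mouth and narrows to 29 mm at the plate's top, 20 mm lower; outside it is 54 mm wide at the mouth. z is the plate's normal.
- laser: Laser head, 0.35 to 0.7 kg: grey cylinder on a flange 62 mm wide, tapered steel foot below. Origin: centre of the foot's lower end; z up along the head. Foot 30 mm wide at the end, 47 mm at 19 mm height; flange at 22 to 28 mm, cylinder (52 mm wide) 28 to 94 mm, cap (48 mm wide) to 110 mm. Fully home, its origin lies about 17 mm below the cup's mouth; in the rest it is 13 mm above the bench.
- laser_grip (a point): Point on the laser head's axis to grip it at, 78 mm above its origin; the cylinder is 52 mm wide here and can be gripped from above at any yaw.
- rest: Fixed light wooden block, 110 x 110 x 35 mm, with a round 51 mm hole in its top in which the laser head's foot hangs by its flange; origin at the centre of its underside.
- tin: Bystander: round brass tin, 82 mm across, 20 mm high, open, with screws in it; origin under its centre.
- offcut: Bystander: timber offcut, 140 x 44 x 34 mm; origin under its centre.
- tube: Bystander: upright offcut of steel tube, 48 mm across, 90 mm high; origin under its centre.
Mind the look-alikes: they are no part of the job. Leave any green look-alike of the laser alone.

How it is judged:
By the outcome, as a careful person would: the job done as asked, in the order asked, and still so for the second after the job is handed in, with the robot touching nothing.
It also fails if it takes over 58 s, if anything falls off the work surface, if the arm or the gripper's body presses on something with over 40 N, if the wrist force passes 120 N, or if a joint passes its speed limit or range.

### The arm

A 7-joint arm with a two-finger parallel gripper is mounted at the origin on the work surface. World frame = base frame: x ahead of the robot, y to its left, z up, the work surface at z = 0. Lengths are in m, angles in degrees, forces in N, time in s.
With the tool pointing down it reaches from about 0.425 to 0.925 m from the base axis. Payload 6.8 kg.
Tool frame: the origin (TCP) lies at the very end of the fingers, on their centre line; the grasp point (between the pads) lies 19 mm behind it (robot.grasp_offset is the distance from the TCP to the grasp point, in m); z points along the fingers, y is the direction in which the jaws open and shut (so a half turn about z gives the same grasp; the last joint's range is limited). The gripper opens to 85 mm and grips with 20 to 120 N. Pads are 22 mm wide; open, the fingers measure 114 mm over their backs; the gripper's body (76 mm by 85 mm) begins 54 mm behind the grasp point. The pads swing forward as they close: fully open they stand 13 mm farther back than shut.
Start: joints at [-6.194, 27.33, 1.283, 89.118, -0.659, 63.558, -4.761], TCP at [0.675, 0, 0.231] pointing down, gripper open.
Joint ranges: [-169.35, 169.35], [-19.33, 120.38], [-80.79, 83.38], [13.8, 139.57], [-78.32, 258.32], [9.67, 109.79], [-169.56, 169.56]. Speed limits (degrees/s): [136.94, 136.94, 180, 180, 180, 180, 180].

### API

Orientations are given as a 3x3 rotation matrix whose columns are the frame's x, y, z axes.
In Python, from cell import robot gives the robot as it stands. The module is installed in compiled form; this text tells all that it offers.
- The arm moves only by the tool arm_command, never from a script. Its argument "increments" is a list of rows, each a list of 6 numbers: the shift along the tool's x, y, z in units of 0.05 m (1.0 is 0.05 m), then the turn, a rotation vector about the tool's x, y, z in units of 6 degrees (1.0 is 6 degrees). In form: [[tx, ty, tz, rx, ry, rz], ...]. A call has 1 to 20 rows; each row shifts and turns the pose as measured when the row begins, along the tool's axes as they then stand; what a row does not reach is not made up. A row lasts 1/8 s, in which the tool goes at most 62.5 mm and 10.7 degrees, less where a joint would pass 70% of its speed; a pose out of reach is approached as far as the arm can. A call with a number of a shift or a turn outside -1 to 1 is refused whole. A call with a gripper value outside its range is refused whole. "hand" is the closure, from 0 (fully open) to 1 (shut), set as the call begins (left out, the last holds). The fingers move at their own pace and stop on an object; "squeeze" is the grip in N (left out, the last holds). Time passes only in rows, so rows that do not move let the fingers close. It gives the time, the measured TCP pose, the force and the opening at its end, in the units of the state.
- robot.sense(): the state, without advancing time (a new reading comes with each control period).
- robot.snapshot(name): name is "scene" or "side" or "wrist"; returns the picture (384x512x3 uint8, red, green, blue); there is no depth.
- robot.calibration(name): a dict with "fx", "fy", "cx", "cy" (pixels), "k1" (the pictures are not rectified: a ray, as slopes to the right and down, at radius r is drawn at 1 + k1 r^2 times it, then the intrinsics apply), "extrinsics" (4x4, takes a point from world to camera coordinates). Camera axes: x right, y down, z forward; pixel columns grow to the right and rows downward; lengths in m; the calibration is good to about 2 mm. A picture is of the moment at which its call begins: read the wrist's pose just before it. calibration takes no time and is no camera call; for the wrist camera it gives the pose at the moment of the call.
- robot.job_done(): hands the job in, once; it reports no verdict.
The state is a dict: "time": time; "joint_pos": joint angles; "qd": joint speeds; "joint_torque": joint torques, N m; "tcp_pos": TCP position; "tool_rot": TCP orientation; "force": force on the tool from outside, world axes, zero at the start; "moment": the same for the moment, N m; "grip_width": opening from 0.0 (shut) to 1.0 (fully open).
Only numpy, scipy, OpenCV 4.12 (cv2) and the standard library are available. Lean on these libraries where they do the work, as an engineer would, in place of code of your own. Each camera call takes 0.05 s, during which the arm holds its last target.

## Working session

There is one attempt and no reset: what is moved stays moved. The work goes in short steps, Python scripts to look and compute and a tool call to move; the robot and the scene stay as the last step left them, time stands still between calls to the robot, and variables do not carry over. Pictures are saved under pics/ and viewed, and the job is handed in when it is done.

Besides the shell and the picture viewer there is one more tool, called after "Request:" as name([rows], argument=value, ...), one row to a line, values as JSON. arm_command: Moves the arm, as the interface text tells. Shifts and turns lie within -1 to 1; 1 stands for 0.05 m of shift or 6 degrees of turn. Its arguments: {"type":"object","properties":{"increments":{"type":"array","items":{"type":"array","items":{"type":"number","minimum":-1,"maximum":1}}},"hand":{"type":"number"},"squeeze":{"type":"number"}},"required":["increments"]}

```bash
mkdir -p pics
cat > h.py <<'E'
import numpy as np, cv2
from cell import robot
def snap(n,f):
    c=robot.calibration(n); im=robot.snapshot(n); cv2.imwrite(f'pics/{f}.png',cv2.cvtColor(im,cv2.COLOR_RGB2BGR)); np.save(f'pics/{f}.npy',c,allow_pickle=True); return im,c
def load(f): return cv2.imread(f'pics/{f}.png'), np.load(f'pics/{f}.npy',allow_pickle=True).item()
def crop(f,u0,v0,u1,v1,s,o):
    im=cv2.imread(f'pics/{f}.png')[v0:v1,u0:u1]; cv2.imwrite(f'pics/{o}.png',cv2.resize(im,None,fx=s,fy=s,interpolation=cv2.INTER_CUBIC))
def ray(c,u,v):
    x=(u-c['cx'])/c['fx'];y=(v-c['cy'])/c['fy'];rd=np.hypot(x,y);r=rd
    for _ in range(30): r=rd/(1+c['k1']*r*r)
    k=r/rd if rd>0 else 1
    E=np.array(c['extrinsics']);R=E[:3,:3];o=-R.T@E[:3,3]
    return o,R.T@np.array([x*k,y*k,1])
def atz(c,u,v,z):
    o,d=ray(c,u,v); return o+d*(z-o[2])/d[2]
def proj(c,p):
    E=np.array(c['extrinsics']);q=E[:3,:3]@np.array(p)+E[:3,3];x,y=q[:2]/q[2];k=1+c['k1']*(x*x+y*y)
    return np.array([c['fx']*x*k+c['cx'],c['fy']*y*k+c['cy']])
E
python3 - <<'E'
from h import *
for n in ['scene','side','wrist']:
    im,c=snap(n,n+'0'); print(n,c['fx'],c['k1'],np.round(c['extrinsics'],3).tolist())
s=robot.sense(); print(s['time'],s['tcp_pos'],s['tool_rot'],s['force'],s['grip_width'],robot.grasp_offset)
E
```

```text
scene 392.2171069415287 -0.004312455069546884 [[0.672, 0.741, -0.012, -0.391], [0.482, -0.449, -0.752, -0.146], [-0.563, 0.5, -0.659, 1.434], [0.0, 0.0, 0.0, 1.0]]
side 422.73830069042845 -0.002787745126996895 [[-0.961, -0.276, -0.006, 0.515], [-0.182, 0.648, -0.739, 0.121], [0.208, -0.709, -0.673, 1.082], [0.0, 0.0, 0.0, 1.0]]
wrist 299.9769525000369 -0.046309581315686354 [[1.0, 0.0, -0.002, -0.674], [0.001, -0.947, 0.32, -0.042], [-0.002, -0.32, -0.947, 0.382], [0.0, 0.0, 0.0, 1.0]]
0.15 [ 6.74575139e-01 -2.10601416e-06  2.30579704e-01] [[-6.28439328e-06  9.99999097e-01 -1.34350215e-03]
 [ 9.99999997e-01  6.18606109e-06 -7.31950895e-05]
 [-7.31867125e-05 -1.34350261e-03 -9.99999095e-01]] [0.22790101 0.32119979 0.2187445 ] 1.0027641404900791 0.0187
```

View pics/scene0.png

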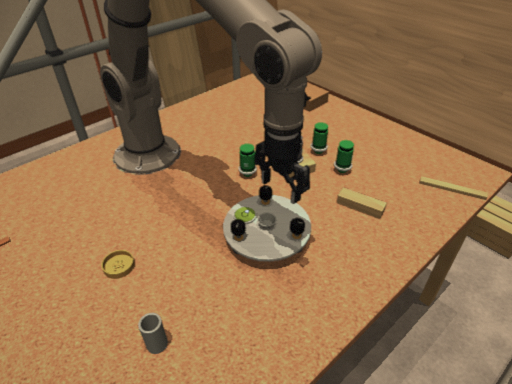

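View pics/side0.png

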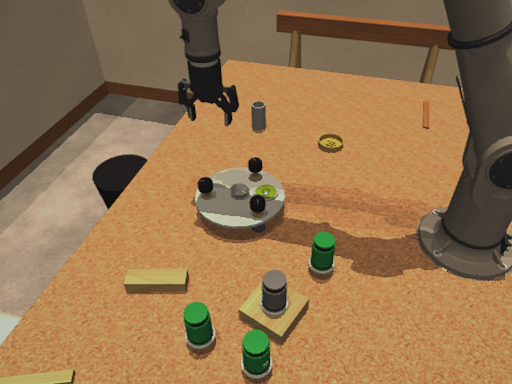

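View pics/wrist0.png

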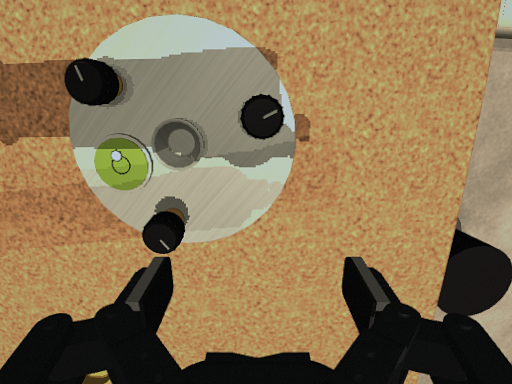

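Run:
```python
from h import *
crop('wrist0',50,0,310,250,3,'w0c'); crop('side0',120,220,340,384,3.5,'s0c')
im,c=load('wrist0')
for n,u,v,z in [('A',92,82,.104),('B',262,117,.104),('C',163,231,.104),('vial',123,162,.07),('cup',178,143,.072)]: print(n,atz(c,u,v,z).round(4))
im,c=load('side0')
for n,u,v,z in [('lasertop',274,279,.123),('tin',331,143,.02),('tube',259,106,.09),('cup',240,189,.072),('offc',157,273,.034)]: print(n,atz(c,u,v,z).round(4))
```

```text
A [0.5322 0.0974 0.104 ]
B [0.6778 0.0672 0.104 ]
C [ 0.5804 -0.0418  0.104 ]
vial [0.5344 0.0206 0.07  ]
cup [0.5941 0.0402 0.072 ]
lasertop [0.4173 0.3346 0.123 ]
tin [ 0.3972 -0.3057  0.02  ]
tube [ 0.6528 -0.3513  0.09  ]
cup [0.5893 0.0412 0.072 ]
offc [0.6963 0.3283 0.034 ]
```

View pics/w0c.png

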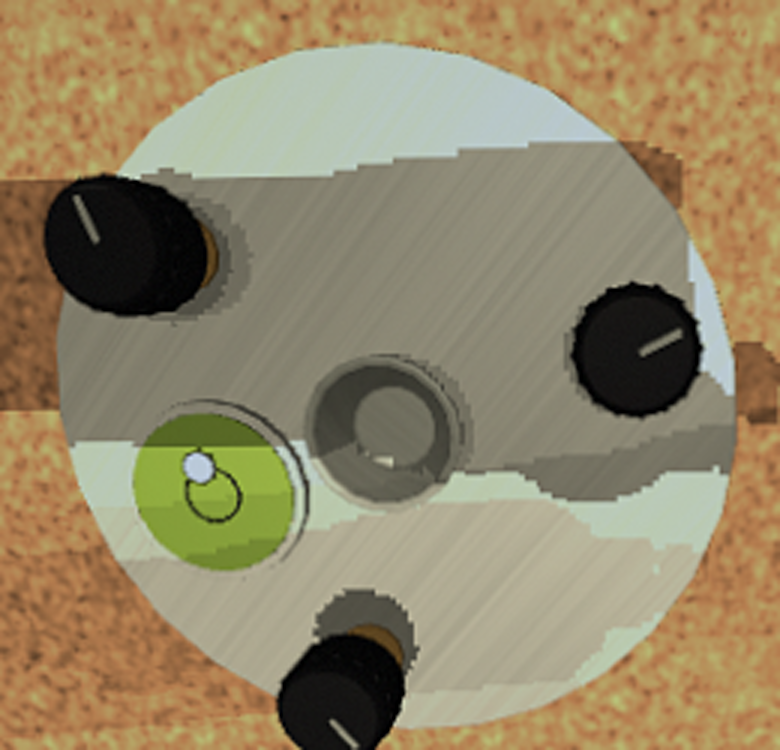

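View pics/s0c.png

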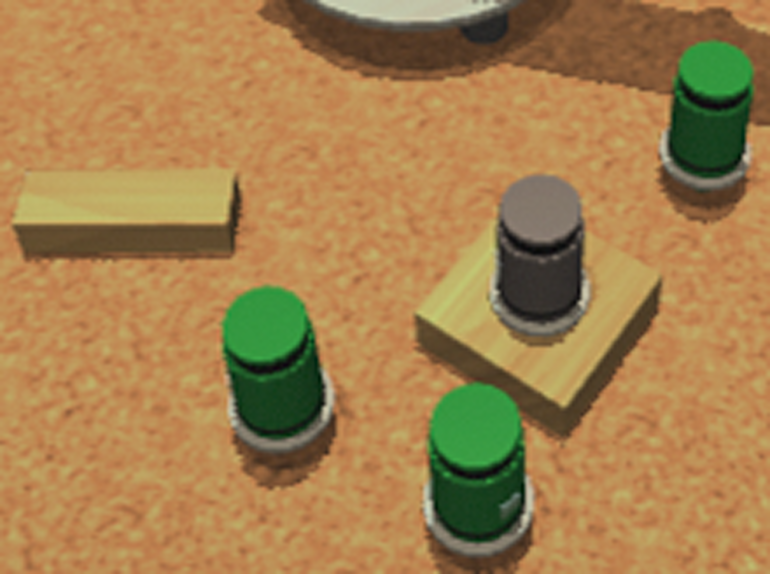

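Run:
```python
from h import *
from scipy.optimize import least_squares
im,c=load('wrist0')
P=[atz(c,50+x/3,y/3,.104)[:2] for x,y in [(100,243),(337,706),(637,348)]]
def f(p): return np.concatenate([p[:2]+.09*np.array([np.cos(p[2]+i*2*np.pi/3),np.sin(p[2]+i*2*np.pi/3)])-P[i] for i in range(3)])
r=least_squares(f,[.594,.04,2.5]);print(np.round(P,4).tolist(),r.x,np.degrees(r.x[2]),r.fun.round(4))
cx,cy,t=r.x
D=[np.array([np.cos(t+i*2*np.pi/3),np.sin(t+i*2*np.pi/3)]) for i in range(3)]
print('knobs',[(r.x[:2]+.09*d).round(4) for d in D])
print('vial pred',r.x[:2]+.07*np.array([np.cos(t+np.pi/3),np.sin(t+np.pi/3)]))
v=atz(c,50+213/3,494/3,.07);b=atz(c,50+198.5/3,467/3,.07);print('vial',v,'bub',b-v)
o=(b-v)[:2]
for i,j in [(0,1),(0,2),(1,2)]:
    print(i+1,j+1,np.linalg.solve(np.array([D[i],D[j]]).T*.009,-o))
print('cup mouth',atz(c,50+382/3,433/3,.072))
print(robot.calibration('wrist')['extrinsics'])
```

```text
[[0.5247, 0.0983], [0.5792, -0.0465], [0.6781, 0.0681]] [0.59401338 0.03996193 2.43574167] 139.55771792648073 [ 0.0008  0.     -0.0015 -0.002   0.0007  0.002 ]
knobs [array([0.5255, 0.0983]), array([ 0.5777, -0.0485]), array([0.6788, 0.0701])]
vial pred [0.52805205 0.01652899]
vial [0.53191405 0.01782367 0.07      ] bub [-0.00375561  0.00946672  0.        ]
1 2 [-0.69400172  0.61180402]
1 3 [-1.30580575 -0.61180402]
2 3 [1.30580575 0.69400172]
cup mouth [0.59331343 0.03887534 0.072     ]
[[ 9.99998561e-01  3.85422596e-04 -1.65230117e-03 -6.73659369e-01]
 [ 8.94166919e-04 -9.47356456e-01  3.20179551e-01 -4.16178503e-02]
 [-1.44191375e-03 -3.20180568e-01 -9.47355437e-01  3.81718391e-01]
 [ 0.00000000e+00  0.00000000e+00  0.00000000e+00  1.00000000e+00]]
```

Run:
```python
from h import *
from h import *
cen=np.array([.594,.04]);t=2.43574
for f in ['scene0','side0']:
    im,c=load(f)
    a=proj(c,[*cen,.07]).astype(int)
    print(f,a)
    for i in range(3):
        p=proj(c,[*(cen+.09*np.array([np.cos(t+i*2*np.pi/3),np.sin(t+i*2*np.pi/3)])),.104]); print(i+1,p)
        cv2.circle(im,tuple(np.round(p).astype(int)),0,(0,0,255),-1)
    p=proj(c,[*cen,.072]);cv2.circle(im,tuple(np.round(p).astype(int)),0,(0,0,255),-1)
    im=im[a[1]-60:a[1]+60,a[0]-65:a[0]+65]
    cv2.imwrite(f'pics/{f}k.png',cv2.resize(im,None,fx=6,fy=5,interpolation=cv2.INTER_NEAREST))
crop('side0',230,255,320,345,7,'s0l')
```

```text
scene0 [267 219]
1 [265.5243113  188.33367981]
2 [238.2291181  222.95146981]
3 [298.25021495 221.14674478]
side0 [238 188]
1 [256.52228352 198.70754653]
2 [253.78595135 160.27311545]
3 [203.41933572 180.78806035]
```

View pics/scene0k.png

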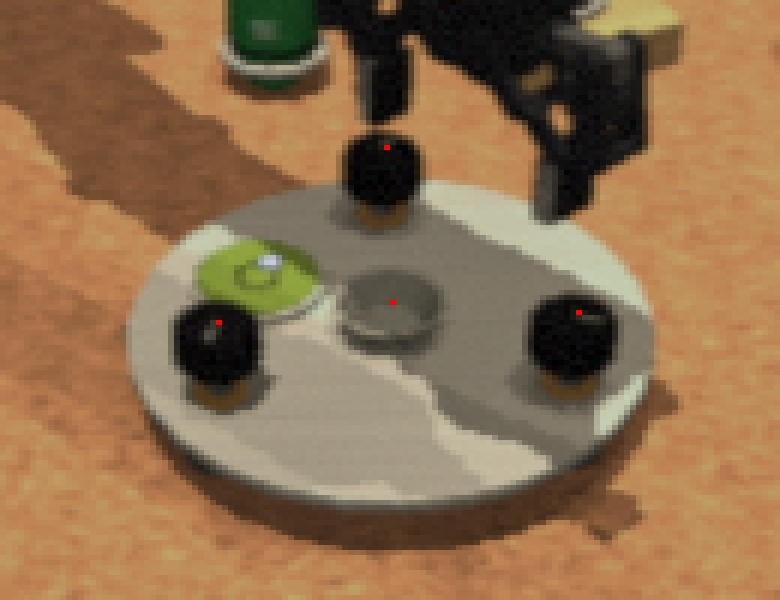

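View pics/side0k.png

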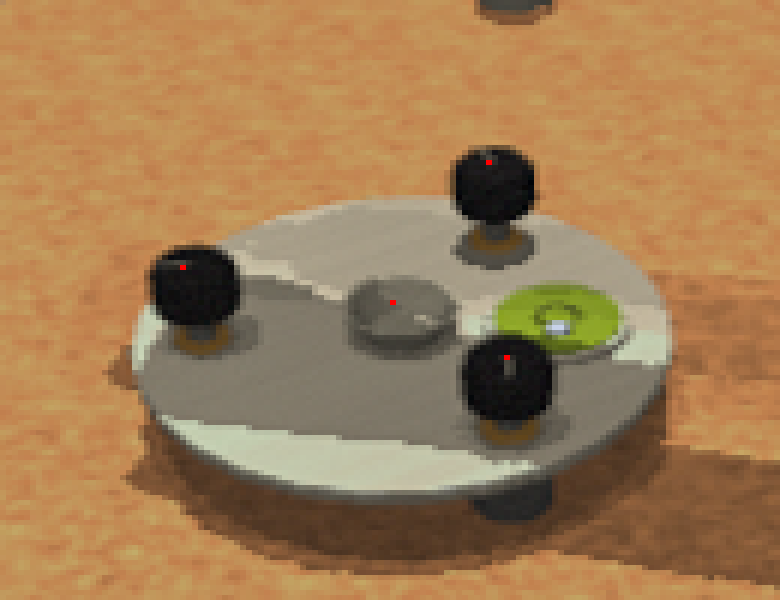

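View pics/s0l.png

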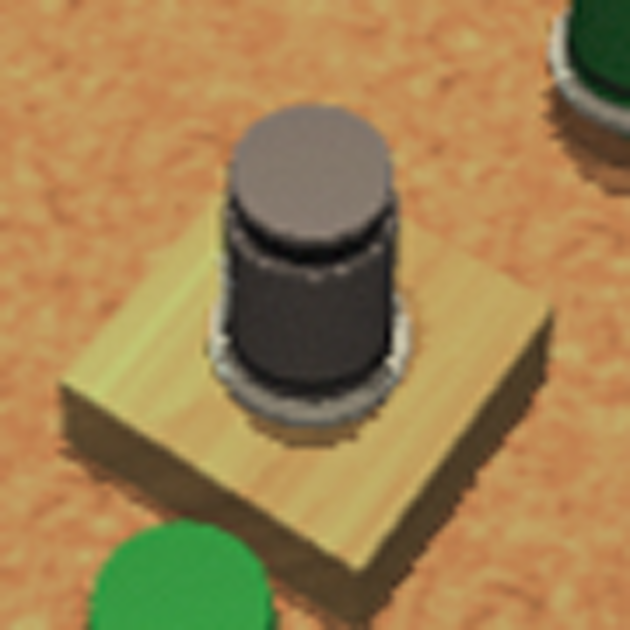

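Request:
arm_command([
  [0.49,-0.75,0.4,0,0,0],
  [0.49,-0.75,0.4,0,0,0],
  [0.49,-0.75,0.4,0,0,0],
  [0.49,-0.75,0.4,0,0,0],
  [0,0,0,0,0,0.83],
  [0,0,0,0,0,0.83],
  [0,0,0,0,0,0.83],
  [0,0,0,0,0,0.83],
  [0,0,0,0,0,0],
], hand=0.25, squeeze=25)

```text
time: 1.27
tcp_pos: [0.5173, 0.1004, 0.1457]
tool_rot: [[0.349, 0.937, -0.005], [0.937, -0.349, -0.002], [-0.004, -0.004, -1.0]]
force: [0.1, 0.3, 0.5]
grip_width: 0.751
```

Run:
```python
from h import *
im,c=snap('wrist','w1')
s=robot.sense();print(s['time'],s['tcp_pos'].round(4),s['tool_rot'].round(3).tolist(),s['grip_width'])
for p in [(.5255,.0983,.104)]: print(proj(c,p))
print(proj(c,s['tcp_pos']))
```

```text
1.325 [0.5173 0.1004 0.1457] [[0.348, 0.937, -0.005], [0.937, -0.348, -0.002], [-0.003, -0.004, -1.0]] 0.747416674866307
[271.13167657 226.07094906]
[258.62329166 259.01469286]
```

View pics/w1.png

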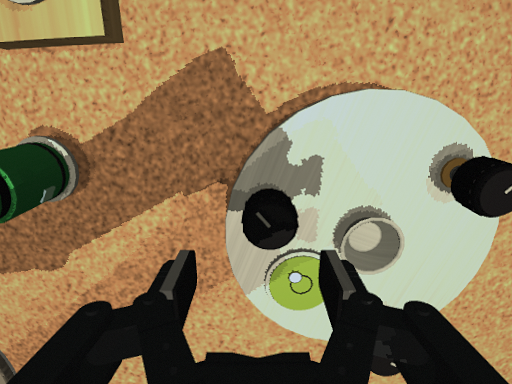

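Run:
```python
from h import *
crop('w1',220,170,420,320,4,'w1c')
```

```text
(no output)
```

View pics/w1c.png

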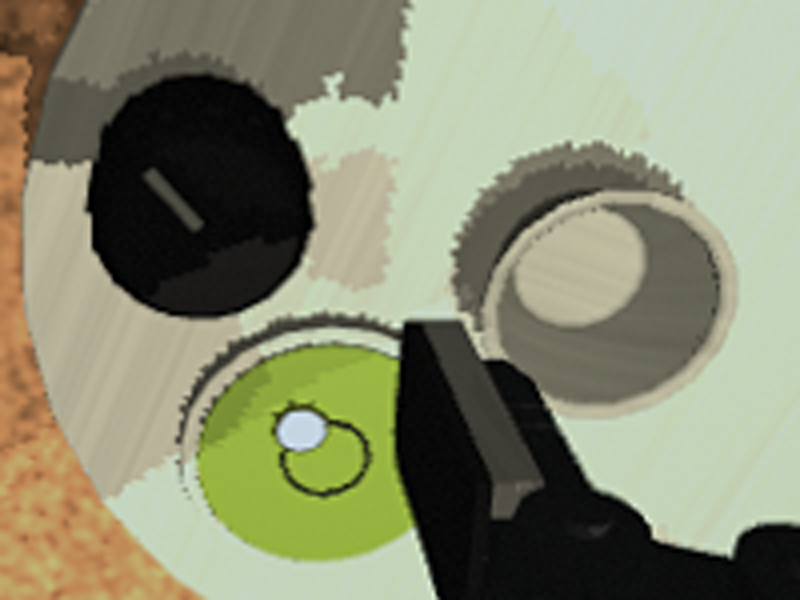

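```bash
cat >> h.py <<'E'
def circ(c,ctr,r,n=90,N=(0,0,1)):
    return np.array([proj(c,[ctr[0]+r*np.cos(a),ctr[1]+r*np.sin(a),ctr[2]]) for a in np.linspace(0,2*np.pi,n)])
def draw(f,o,u0,v0,u1,v1,s,circs):
    im,c=load(f); im=cv2.resize(im[v0:v1,u0:u1],None,fx=s,fy=s,interpolation=cv2.INTER_CUBIC)
    for ctr,r in circs:
        q=(circ(c,ctr,r)-[u0,v0]+.5)*s-.5
        cv2.polylines(im,[np.round(q).astype(int)],True,(0,0,255),1)
    cv2.imwrite(f'pics/{o}.png',im)
E
python3 - <<'E'
from h import *
x,y=.5255,.0983
draw('w1','w1d',220,170,420,320,4,[((x,y,.104),.019),((x,y,.072),.019),((.594,.04,.072),.023),((.594,.04,.072),.027),((.594,.04,.052),.0145)])
E
```

```text
(no output)
```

View pics/w1d.png

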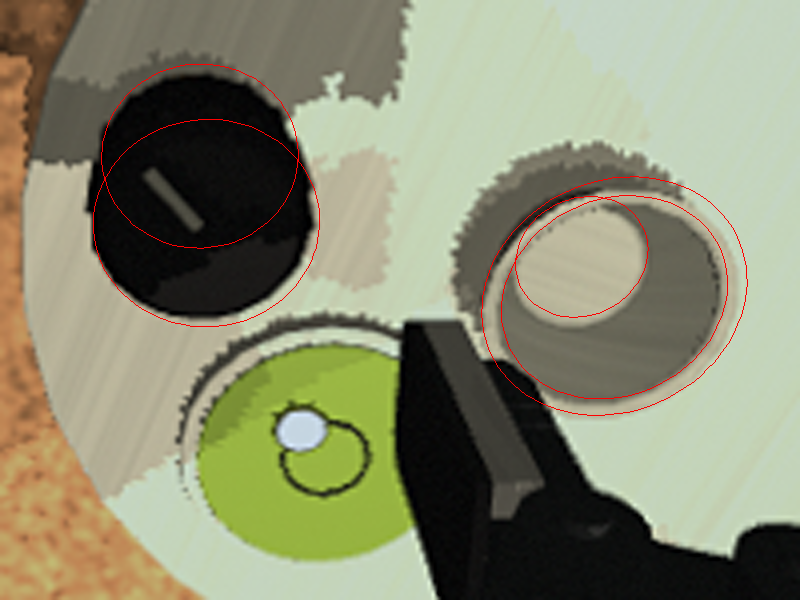

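Request:
arm_command([
  [0.03,0.15,0.1,0,0,0],
  [0,0,0.35,0,0,0],
  [0,0,0.35,0,0,0],
  [0,0,0.35,0,0,0],
  [0,0,0.25,0,0,0],
  [0,0,0,0,0,0],
])

```text
time: 2.08
tcp_pos: [0.5276, 0.0984, 0.0725]
tool_rot: [[0.343, 0.939, -0.004], [0.939, -0.343, -0.001], [-0.003, -0.003, -1.0]]
force: [0.1, -0.2, -0.3]
grip_width: 0.75
```

Request:
arm_command([
  [0,-0.05,0,0,0,0],
  [0,0,0,0,0,0],
])

```text
time: 2.33
tcp_pos: [0.5259, 0.0994, 0.0733]
tool_rot: [[0.343, 0.939, -0.002], [0.939, -0.343, -0.001], [-0.002, -0.002, -1.0]]
force: [0.9, 0.1, 0.6]
grip_width: 0.749
```

Request:
arm_command([
  [0,0,0,0,0,0],
  [0,0,0,0,0,0],
  [0,0,0,0,0,0],
  [0,0,0,0,0,0],
], hand=0.8, squeeze=25)

```text
time: 2.82
tcp_pos: [0.526, 0.0996, 0.0743]
tool_rot: [[0.343, 0.939, -0.001], [0.939, -0.343, -0.001], [-0.001, -0.001, -1.0]]
force: [-0.5, 0.6, -1.5]
grip_width: 0.431
```

Request:
arm_command([
  [0,0,0,0,0,-0.9],
  [0,0,0,0,0,-0.9],
  [0,0,0,0,0,-0.9],
  [0,0,0,0,0,-0.9],
  [0,0,0,0,0,-0.9],
  [0,0,0,0,0,-0.9],
  [0,0,0,0,0,-0.9],
  [0,0,0,0,0,0],
])

```text
time: 3.82
tcp_pos: [0.5244, 0.0997, 0.0742]
tool_rot: [[-0.324, 0.946, -0.004], [0.946, 0.324, -0.001], [0.001, -0.004, -1.0]]
force: [-1.1, 0.8, -0.3]
grip_width: 0.436
```

Request:
arm_command([
  [0,0,0,0,0,0],
  [0,0,0,0,0,0],
  [0,0,-0.6,0,0,0],
  [0,0,-0.6,0,0,0],
  [-0.75,0.01,-0.1,0,0,0],
  [-0.75,0.01,0,0,0,0],
  [-0.75,0.01,0,0,0,0],
  [-0.75,0.01,0,0,0,0],
  [0,0,0,0,0,-0.85],
  [0,0,0,0,0,-0.85],
  [0,0,0,0,0,-0.85],
  [0,0,0,0,0,0],
], hand=0.25)

```text
time: 5.32
tcp_pos: [0.5781, -0.0468, 0.1423]
tool_rot: [[-0.558, 0.83, -0.0], [0.83, 0.558, -0.002], [-0.002, -0.001, -1.0]]
force: [-0.0, -0.4, 0.2]
grip_width: 0.748
```

Run:
```python
from h import *
im,c=snap('wrist','w2')
x,y=.5777,-.0485
draw('w2','w2d',156,60,356,210,4,[((x,y,.104),.019),((x,y,.072),.019),((.594,.04,.072),.023),((.594,.04,.072),.027)])
s=robot.sense();print(s['tcp_pos'],s['tool_rot'])
```

```text
[ 0.57809604 -0.04681051  0.14227163] [[-5.57740925e-01  8.30015088e-01 -1.14111893e-04]
 [ 8.30013510e-01  5.57739586e-01 -2.03147371e-03]
 [-1.62250912e-03 -1.22775044e-03 -9.99997930e-01]]
```

View pics/w2.png

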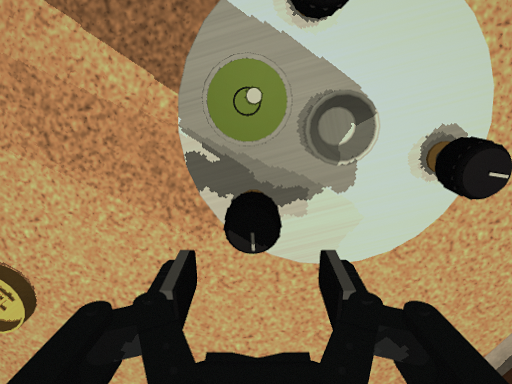

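Run:
```python
from h import *
im,c=load('w2')
x,y=.5777,-.0485
draw('w2','w2d',186,40,386,260,4-.4,[((x,y,.104),.019),((x,y,.072),.019),((.594,.04,.072),.023),((.594,.04,.072),.027)])
t=2.4357
D=[np.array([np.cos(t+i*2*np.pi/3),np.sin(t+i*2*np.pi/3)]) for i in range(3)]
v=atz(c,247,101,.07);b=atz(c,254,95.5,.07);o=(b-v)[:2];print(v,o)
print(np.linalg.solve(np.array([D[0],D[1]]).T*.009,-o))
```

```text
[0.52679758 0.01653905 0.07      ] [0.00198013 0.0056749 ]
[0.11784879 0.71890657]
```

View pics/w2d.png

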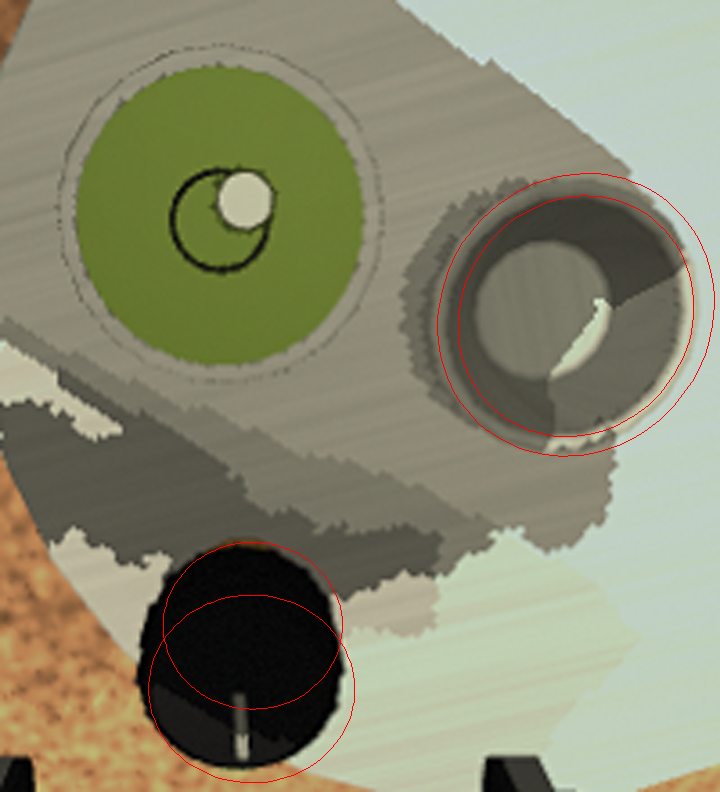

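Request:
arm_command([
  [0.02,-0.06,0.1,0,0,0],
  [0,0,0.35,0,0,0],
  [0,0,0.35,0,0,0],
  [0,0,0.35,0,0,0],
  [0,0,0.2,0,0,0],
  [0,0,0,0,0,0],
])

```text
time: 6.12
tcp_pos: [0.5735, -0.0475, 0.0682]
tool_rot: [[-0.555, 0.832, -0.003], [0.832, 0.555, -0.002], [0.0, -0.004, -1.0]]
force: [0.7, 0.8, 0.4]
grip_width: 0.751
```

Request:
arm_command([
  [0,0.02,-0.08,0,0,0],
  [0,0,0,0,0,0],
])

```text
time: 6.38
tcp_pos: [0.5751, -0.0468, 0.0732]
tool_rot: [[-0.555, 0.832, -0.002], [0.832, 0.555, -0.002], [-0.001, -0.003, -1.0]]
force: [0.6, 0.5, 0.8]
grip_width: 0.748
```

Request:
arm_command([
  [0,0,0,0,0,0],
  [0,0,0,0,0,0],
  [0,0,0,0,0,0],
  [0,0,0,0,0,0],
], hand=0.8)

```text
time: 6.88
tcp_pos: [0.5744, -0.0477, 0.0745]
tool_rot: [[-0.555, 0.832, -0.003], [0.832, 0.555, -0.003], [-0.001, -0.004, -1.0]]
force: [0.8, -0.8, -1.4]
grip_width: 0.44
```

Request:
arm_command([
  [0,0,0,0,0,0.9],
  [0,0,0,0,0,0.9],
  [0,0,0,0,0,0.9],
  [0,0,0,0,0,0.9],
  [0,0,0,0,0,0.9],
  [0,0,0,0,0,0.9],
  [0,0,0,0,0,0.75],
  [0,0,0,0,0,0],
])

```text
time: 7.88
tcp_pos: [0.5761, -0.0472, 0.0745]
tool_rot: [[0.073, 0.997, -0.0], [0.997, -0.073, -0.003], [-0.003, 0.0, -1.0]]
force: [0.5, -1.1, 1.1]
grip_width: 0.435
```

Request:
arm_command([
  [0,0,0,0,0,0],
  [0,0,0,0,0,0],
  [0,0,-0.6,0,0,0],
  [0,0,-0.7,0,0,0],
  [0,0,-0.7,0,0,0],
  [0,0,-0.7,0,0,0],
  [0,0,0,0,0,0],
  [0,0,0,0,0,0],
  [0,0,0,0,0,0],
  [0,0,0,0,0,0],
  [0,0,0,0,0,0],
  [0,0,0,0,0,0],
], hand=0.25)

```text
time: 9.38
tcp_pos: [0.5746, -0.0461, 0.2102]
tool_rot: [[0.066, 0.998, -0.005], [0.998, -0.066, -0.002], [-0.003, -0.004, -1.0]]
force: [-0.1, 0.2, -0.1]
grip_width: 0.749
```

Run:
```python
from h import *
im,c=snap('wrist','w3')
s=robot.sense();print(s['tcp_pos'],s['time'])
p=proj(c,(.528,.0175,.07)).astype(int);print(p)
crop('w3',max(p[0]-60,0),max(p[1]-50,0),p[0]+140,p[1]+100,4,'w3c')
```

```text
[ 0.57461796 -0.04609539  0.21019183] 9.425
[203 123]
```

View pics/w3c.png

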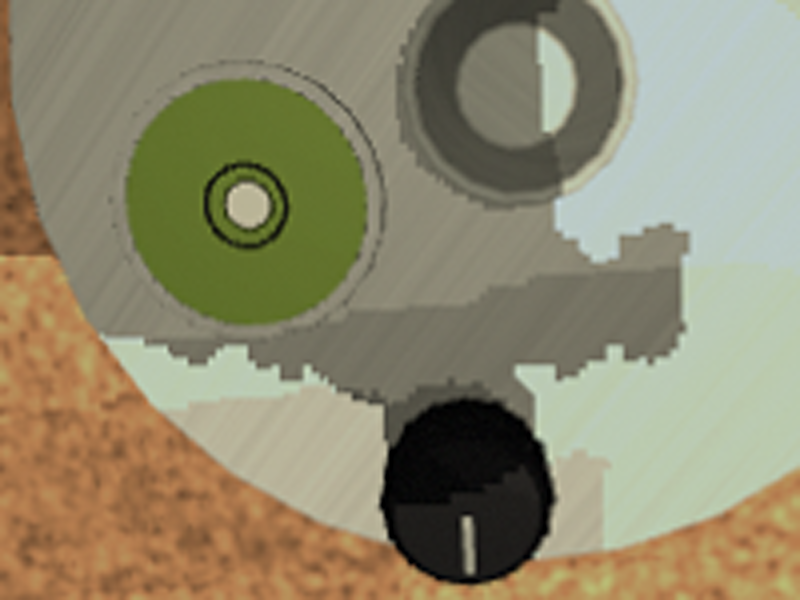

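Request:
arm_command([
  [0.7,-0.35,0,0,0,0],
  [0.7,-0.35,0,0,0,0],
  [0.7,-0.35,0,0,0,0],
  [0.7,-0.35,0,0,0,0],
  [0.7,-0.35,0,0,0,0],
  [0.7,-0.35,0,0,0,0],
  [0.7,-0.35,0,0,0,0],
  [0.7,-0.35,0,0,0,0],
  [0.7,-0.35,0,0,0,0],
  [0.0,0,0,0,0,0],
  [0.0,0,0,0,0,0],
], hand=0)

```text
time: 10.8
tcp_pos: [0.4357, 0.288, 0.2102]
tool_rot: [[0.068, 0.998, -0.002], [0.998, -0.068, -0.002], [-0.002, -0.001, -1.0]]
force: [0.2, 0.2, -0.0]
grip_width: 1.0
```

Run:
```python
from h import *
im,c=snap('wrist','w4')
s=robot.sense();print(s['tcp_pos'],s['time'],s['joint_pos'].round(1) if hasattr(s['joint_pos'],'round') else s['joint_pos'])
print(proj(c,(.417,.334,.123)))
im,c=load('side0')
for u,v in [(323,240),(198,311),(256,341)]: print(atz(c,u,v,.11))
```

```text
[0.43564457 0.28813918 0.2102949 ] 10.85 [-32.5  14.8  -9.2 110.6   2.9  54.9 -47. ]
[229.81730693 150.02389856]
[0.34199426 0.19368833 0.11      ]
[0.54043428 0.43709727 0.11      ]
[0.41556089 0.465881   0.11      ]
```

View pics/w4.png

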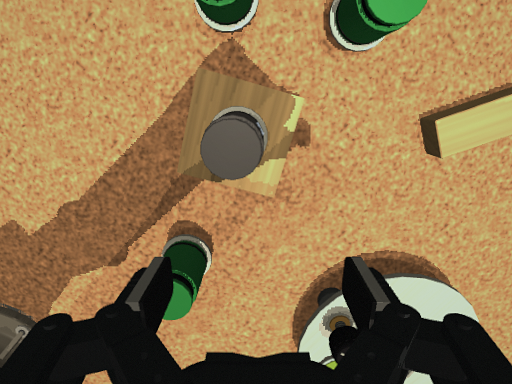

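Run:
```python
from h import *
x,y=.417,.334
draw('w4','w4d',170,70,330,210,5,[((x,y,.123),.024),((x,y,.107),.026),((x,y,.041),.031)])
```

```text
(no output)
```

View pics/w4d.png

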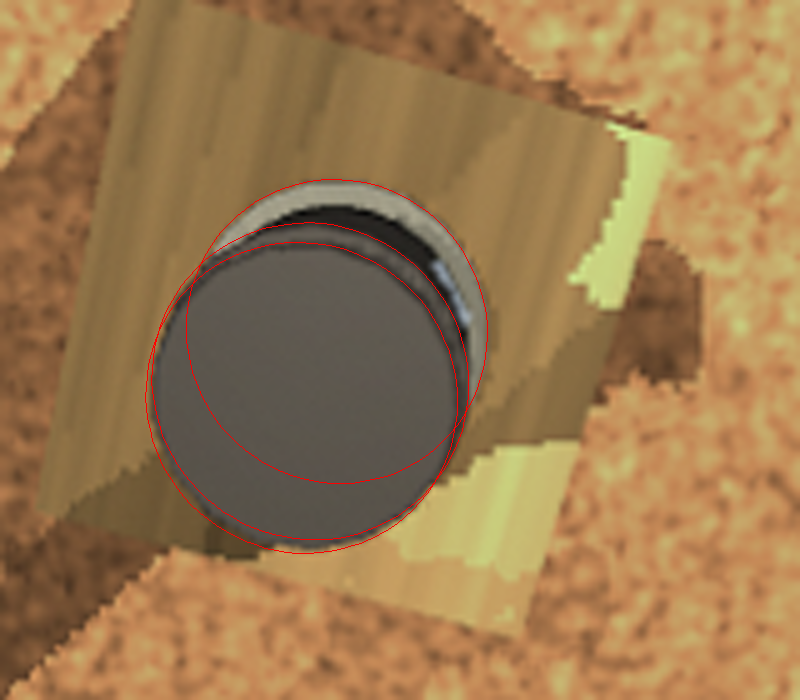

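Request:
arm_command([
  [0.43,-0.21,0,0,0,0],
  [0.43,-0.21,0.3,0,0,0],
  [0,0,0.6,0,0,0],
  [0,0,0,0,0,0],
])

```text
time: 11.35
tcp_pos: [0.4209, 0.3287, 0.1649]
tool_rot: [[0.078, 0.997, 0.0], [0.997, -0.078, -0.002], [-0.002, 0.001, -1.0]]
force: [-0.5, 0.5, 0.8]
grip_width: 0.998
```

Request:
arm_command([
  [0.1,-0.08,0,0,0,0],
  [0,0,0.4,0,0,0],
  [0,0,0,0,0,0],
])

```text
time: 11.72
tcp_pos: [0.4196, 0.3343, 0.148]
tool_rot: [[0.082, 0.997, 0.004], [0.997, -0.082, 0.001], [0.001, 0.004, -1.0]]
force: [0.2, -0.1, -0.0]
grip_width: 1.003
```

Request:
arm_command([
  [0,-0.05,0.2,0,0,0],
  [0,0,0.4,0,0,0],
  [0,0,0.4,0,0,0],
  [0,0,0.4,0,0,0],
  [0,0,0.1,0,0,0],
  [0,0,0,0,0,0],
])

```text
time: 12.48
tcp_pos: [0.4197, 0.3371, 0.0751]
tool_rot: [[0.083, 0.997, 0.01], [0.997, -0.083, 0.006], [0.007, 0.01, -1.0]]
force: [0.2, -0.5, -0.3]
grip_width: 0.999
```

Request:
arm_command([
  [-0.065,-0.05,0,0.09,-0.065,0],
  [0,0,0,0,0,0],
  [0,0,0,0,0,0],
])

```text
time: 12.85
tcp_pos: [0.4177, 0.3347, 0.0771]
tool_rot: [[0.083, 0.997, 0.002], [0.997, -0.083, 0.002], [0.002, 0.002, -1.0]]
force: [0.3, 0.2, 1.4]
grip_width: 1.002
```

Run:
```python
from h import *
s=robot.sense();print(s['tcp_pos'],s['time'],np.round(s['joint_pos'],1),s['tool_rot'].round(4))
snap('wrist','w5')
```

```text
[0.41769117 0.33473816 0.07707648] 12.85 [-37.8  26.3  -9.4 115.1   6.6  39.  -56.2] [[ 0.0831  0.9965  0.0018]
 [ 0.9965 -0.0831  0.002 ]
 [ 0.0021  0.0017 -1.    ]]
```

View pics/w5.png

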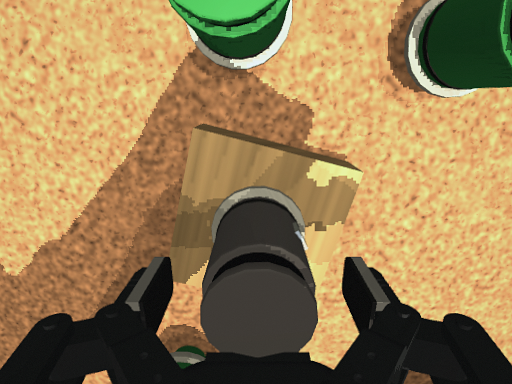

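Request:
arm_command([
  [0,0,0.1,0,0,0],
  [0,0,0,0,0,0],
])

```text
time: 13.15
tcp_pos: [0.4178, 0.3348, 0.0719]
tool_rot: [[0.083, 0.997, 0.002], [0.997, -0.083, 0.002], [0.002, 0.002, -1.0]]
force: [0.6, 0.3, 0.0]
grip_width: 1.0
```

Request:
arm_command([
  [0,0,0,0,0,0],
  [0,0,0,0,0,0],
  [0,0,0,0,0,0],
  [0,0,0,0,0,0],
], hand=0.8, squeeze=45)

```text
time: 13.65
tcp_pos: [0.4179, 0.3348, 0.072]
tool_rot: [[0.083, 0.997, 0.002], [0.997, -0.083, 0.002], [0.002, 0.002, -1.0]]
force: [-0.0, -1.0, 0.7]
grip_width: 0.595
```

Request:
arm_command([
  [0,0,-0.2,0,0,0],
  [0,0,-0.3,0,0,0],
  [0,0,-0.4,0,0,0],
  [0,0,-0.5,0,0,0],
  [0,0,-0.5,0,0,0],
  [0,0,-0.5,0,0,0],
  [0,0,-0.3,0,0,0],
  [0,0,0,0,0,0],
])

```text
time: 14.65
tcp_pos: [0.4156, 0.3329, 0.2142]
tool_rot: [[0.082, 0.997, 0.0], [0.997, -0.082, 0.0], [0.0, -0.0, -1.0]]
force: [-1.1, -0.5, -4.9]
grip_width: 0.594
```

Request:
arm_command([
  [-0.3,0.22,0,0,0,0],
  [-0.58,0.42,0,0,0,0],
  [-0.58,0.42,0,0,0,0],
  [-0.58,0.42,0,0,0,0],
  [-0.58,0.42,0,0,0,0],
  [-0.58,0.42,0,0,0,0],
  [-0.58,0.42,0,0,0,0],
  [-0.58,0.42,0,0,0,0],
  [-0.58,0.42,0,0,0,0],
  [-0.3,0.2,0,0,0,0],
  [0,0,0,0,0,0],
  [0,0,0,0,0,0],
])

```text
time: 16.15
tcp_pos: [0.5789, 0.0486, 0.2006]
tool_rot: [[0.076, 0.997, -0.021], [0.997, -0.076, -0.006], [-0.008, -0.021, -1.0]]
force: [-0.4, 1.3, -3.9]
grip_width: 0.593
```

Run:
```python
from h import *
for n in ['wrist','side','scene']: snap(n,n+'6')
s=robot.sense();print(s['tcp_pos'],s['time'],s['tool_rot'].round(4))
crop('side6',160,60,320,240,4,'side6c');crop('scene6',190,90,350,270,4,'scene6c')
```

```text
[0.57918603 0.04849797 0.20109364] 16.3 [[ 0.0754  0.9969 -0.0205]
 [ 0.9971 -0.0756 -0.0063]
 [-0.0079 -0.02   -0.9998]]
```

View pics/wrist6.png

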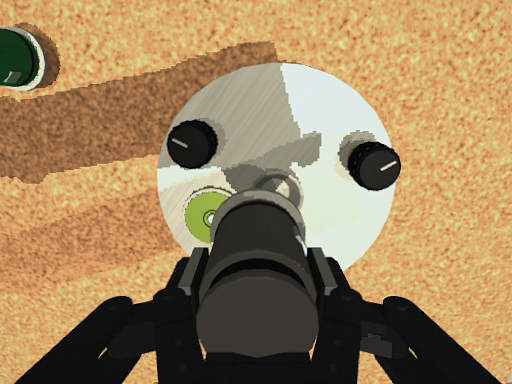

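View pics/side6c.png

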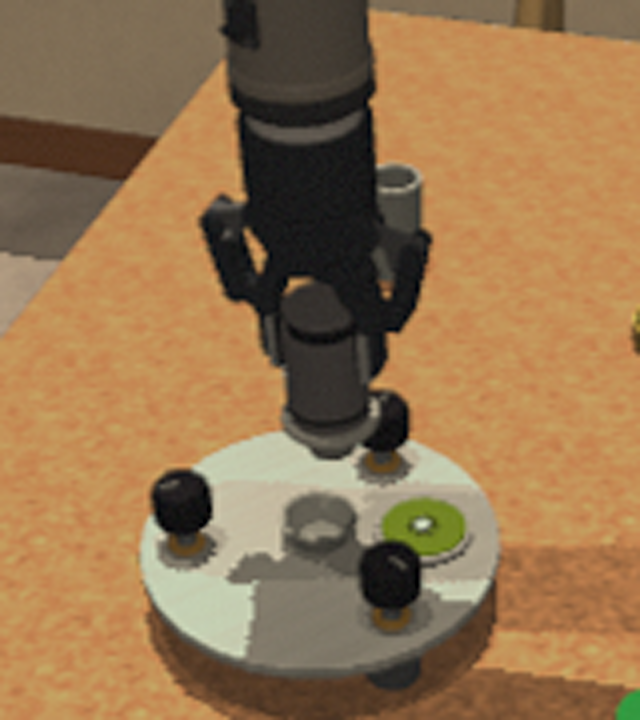

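View pics/scene6c.png

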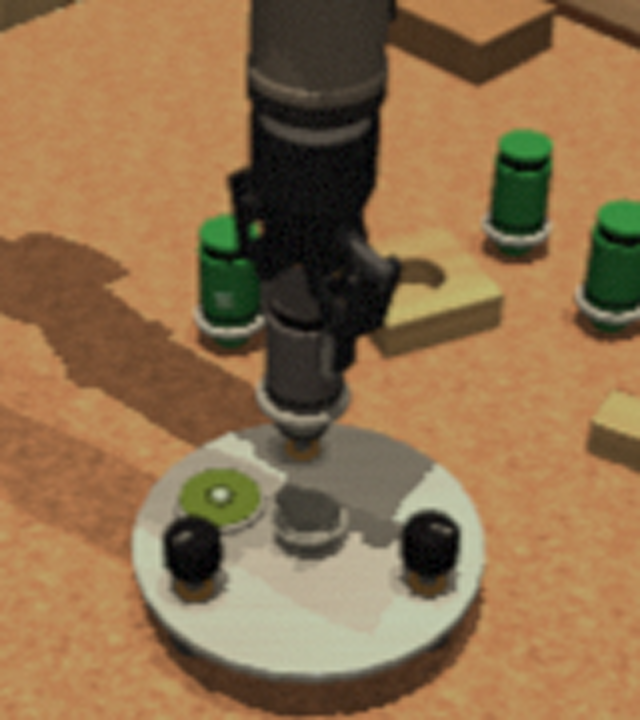

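Request:
arm_command([
  [-0.15,0.28,0,-0.19,0.075,0],
  [0,0,0,0,0,0],
  [0,0,0,0,0,0],
])

```text
time: 16.68
tcp_pos: [0.5934, 0.0407, 0.2012]
tool_rot: [[0.074, 0.997, 0.002], [0.997, -0.074, 0.001], [0.001, 0.002, -1.0]]
force: [-0.2, 0.5, -5.2]
grip_width: 0.596
```

Run:
```python
from h import *
s=robot.sense();print(s['tcp_pos'],s['time'],s['tool_rot'].round(4))
x,y=.592,.0405
C=[((x,y,.072),.023),((x,y,.072),.027),((x,y,.052),.0145)]
draw('w3','a',220,60,320,160,4,C);draw('w2','b',280,75,380,175,4,C);draw('w0' if 0 else 'wrist0','d',130,90,230,190,4,C)
cv2.imwrite('pics/abd.png',np.hstack([cv2.imread(f'pics/{k}.png') for k in 'ab']))
```

```text
[0.59343286 0.04072884 0.20124521] 16.675 [[ 7.350e-02  9.973e-01  2.100e-03]
 [ 9.973e-01 -7.350e-02  9.000e-04]
 [ 1.100e-03  2.000e-03 -1.000e+00]]
```

View pics/abd.png

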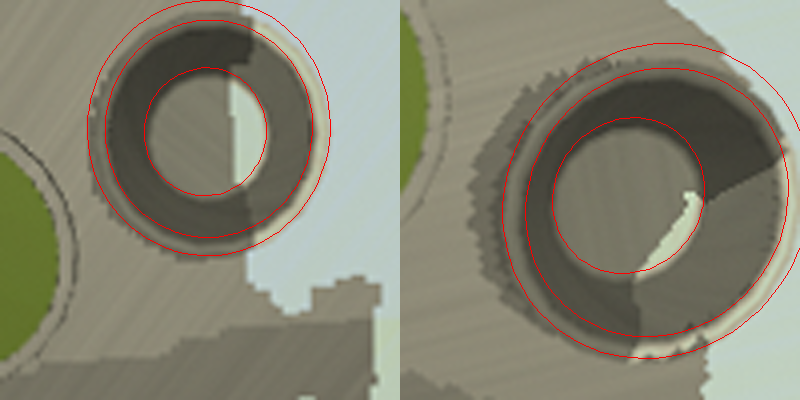

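View pics/d.png

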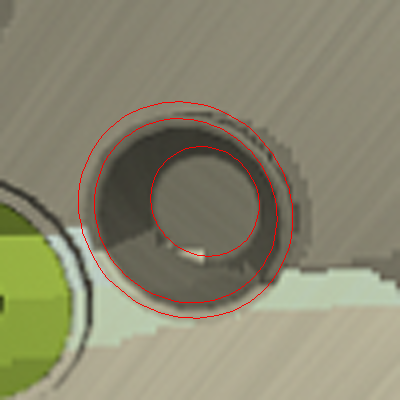

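Request:
arm_command([
  [0,-0.03,0.2,0,0,0],
  [0,0,0.3,0,0,0],
  [0,0,0.3,0,0,0],
  [0,0,0.3,0,0,0],
  [0,0,0.15,0,0,0],
  [0,0,0,0,0,0],
  [0,0,0,0,0,0],
])

```text
time: 17.55
tcp_pos: [0.5909, 0.0412, 0.1329]
tool_rot: [[0.073, 0.997, -0.001], [0.997, -0.073, 0.001], [0.001, -0.001, -1.0]]
force: [0.0, 0.1, -4.3]
grip_width: 0.603
```

Run:
```python
from h import *
for n in ['wrist','side','scene']: snap(n,n+'7')
s=robot.sense();print(s['tcp_pos'],s['time'],s['tool_rot'].round(4))
crop('side7',190,130,290,230,4,'a');crop('scene7',220,150,320,250,4,'b')
cv2.imwrite('pics/ab7.png',np.hstack([cv2.imread(f'pics/{k}.png') for k in 'ab']))
```

```text
[0.59093535 0.04123499 0.13315727] 17.7 [[ 7.300e-02  9.973e-01 -3.000e-04]
 [ 9.973e-01 -7.300e-02  8.000e-04]
 [ 7.000e-04 -4.000e-04 -1.000e+00]]
```

View pics/ab7.png

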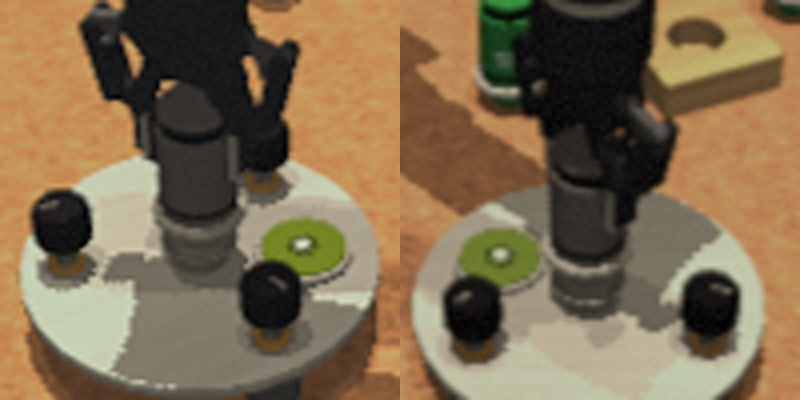

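View pics/wrist7.png

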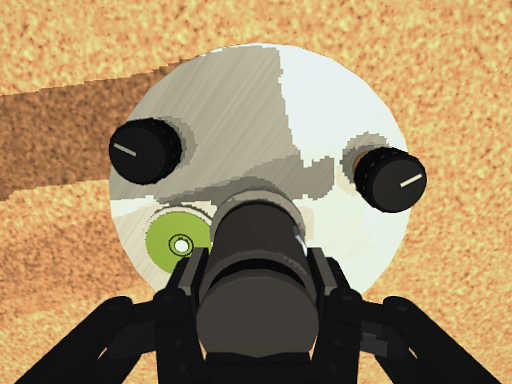

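Request:
arm_command([
  [-0.015,0.02,0.05,0,0,0],
  [0,0,0.07,0,0,0],
  [0,0,0.05,0,0,0],
  [0,0,0.05,0,0,0],
  [0,0,0,0,0,0],
])

```text
time: 18.32
tcp_pos: [0.5923, 0.0403, 0.122]
tool_rot: [[0.073, 0.997, 0.001], [0.997, -0.073, 0.001], [0.001, 0.001, -1.0]]
force: [0.3, 0.5, -4.1]
grip_width: 0.596
```

Request:
arm_command([
  [0,0,0.05,0,0,0],
  [0,0,0.04,0,0,0],
  [0,0,0.03,0,0,0],
  [0,0,0,0,0,0],
])

```text
time: 18.82
tcp_pos: [0.5925, 0.0404, 0.1157]
tool_rot: [[0.073, 0.997, 0.001], [0.997, -0.073, 0.001], [0.001, 0.001, -1.0]]
force: [0.0, -0.1, -4.1]
grip_width: 0.599
```

Request:
arm_command([
  [0,0,0.03,0,0,0],
  [0,0,0.02,0,0,0],
  [0,0,0,0,0,0],
])

```text
time: 19.2
tcp_pos: [0.5931, 0.0399, 0.114]
tool_rot: [[0.074, 0.997, 0.002], [0.997, -0.074, 0.001], [0.001, 0.002, -1.0]]
force: [-0.6, -0.2, -2.7]
grip_width: 0.594
```

Request:
arm_command([
  [0,0,0.03,0,0,0],
  [0,0,0,0,0,0],
])

```text
time: 19.45
tcp_pos: [0.5931, 0.0399, 0.1138]
tool_rot: [[0.074, 0.997, 0.003], [0.997, -0.074, 0.001], [0.001, 0.003, -1.0]]
force: [-1.2, -0.2, -3.2]
grip_width: 0.599
```

Request:
arm_command([
  [0,0,0.05,0,0,0],
  [0,0,0.05,0,0,0],
  [0,0,0.05,0,0,0],
])

```text
time: 19.82
tcp_pos: [0.5933, 0.04, 0.1133]
tool_rot: [[0.074, 0.997, 0.003], [0.997, -0.074, 0.001], [0.001, 0.003, -1.0]]
force: [-9.8, -1.0, 22.6]
grip_width: 0.599
```

Request:
arm_command([
  [0,-0.01,-0.02,0,0,0],
  [0,0,0,0,0,0],
])

```text
time: 20.08
tcp_pos: [0.5929, 0.0401, 0.1144]
tool_rot: [[0.074, 0.997, 0.004], [0.997, -0.074, 0.001], [0.002, 0.004, -1.0]]
force: [1.5, -0.2, -3.2]
grip_width: 0.596
```

Request:
arm_command([
  [0,0,-0.04,0,0,0],
  [0,0,-0.05,0,0,0],
  [0,0,-0.06,0,0,0],
  [0,0,-0.04,0,0,0],
  [0,0,0,0,0,0],
  [0,0,0,0,0,0],
])

```text
time: 20.82
tcp_pos: [0.5923, 0.0405, 0.1229]
tool_rot: [[0.074, 0.997, 0.002], [0.997, -0.074, 0.001], [0.002, 0.002, -1.0]]
force: [0.4, -0.8, -3.6]
grip_width: 0.6
```

Run:
```python
from h import *
for n in ['side','scene']: snap(n,n+'8')
crop('side8',190,130,290,230,4,'a');crop('scene8',220,150,320,250,4,'b')
cv2.imwrite('pics/ab8.png',np.hstack([cv2.imread(f'pics/{k}.png') for k in 'ab']))
```

```text
(no output)
```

View pics/ab8.png

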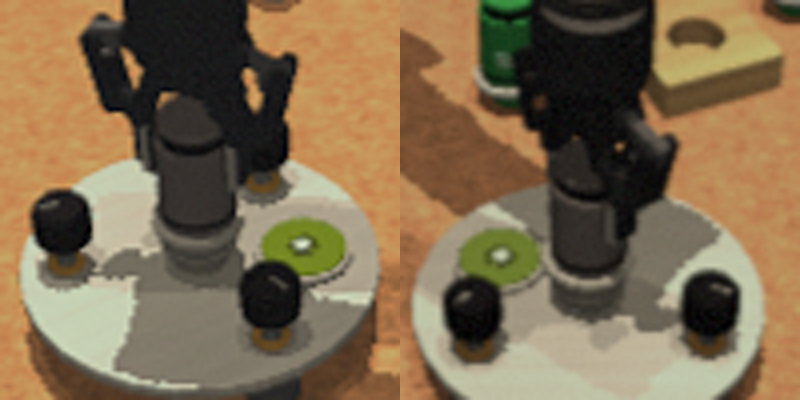

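Request:
arm_command([
  [0,0,-0.03,0,0,0],
  [0,0,0,0,0,0],
  [0,0,0,0,0,0],
  [0,0,0,0,0,0],
])

```text
time: 21.42
tcp_pos: [0.5922, 0.0405, 0.1244]
tool_rot: [[0.074, 0.997, 0.002], [0.997, -0.074, 0.001], [0.002, 0.002, -1.0]]
force: [0.1, -0.4, -3.9]
grip_width: 0.592
```

Request:
arm_command([
  [0,0,0.04,0,0,0],
  [0,0,0.05,0,0,0],
  [0,0,0.05,0,0,0],
  [0,0,0.04,0,0,0],
  [0,0,0,0,0,0],
])

```text
time: 22.05
tcp_pos: [0.5927, 0.0402, 0.1149]
tool_rot: [[0.074, 0.997, 0.003], [0.997, -0.074, 0.001], [0.001, 0.003, -1.0]]
force: [1.4, -0.1, -4.2]
grip_width: 0.594
```

Request:
arm_command([
  [0,0,0.02,0.03,-0.01,0],
  [0,0,0.03,0,0,0],
  [0,0,0.03,0,0,0],
  [0,0,0.04,0,0,0],
])

```text
time: 22.55
tcp_pos: [0.5934, 0.04, 0.1134]
tool_rot: [[0.075, 0.997, 0.0], [0.997, -0.075, 0.0], [0.0, 0.0, -1.0]]
force: [-5.9, -0.7, 15.8]
grip_width: 0.602
```

Seated again. Release in place, then open fully and check before going up.

Request:
arm_command([
  [0,-0.01,0,0,0,0],
  [0,0,0,0,0,0],
])

```text
time: 22.8
tcp_pos: [0.593, 0.04, 0.114]
tool_rot: [[0.075, 0.997, 0.001], [0.997, -0.075, 0.0], [0.0, 0.001, -1.0]]
force: [0.4, -0.4, -3.0]
grip_width: 0.599
```

Request:
arm_command([
  [0,0,0,0,0,0],
  [0,0,0,0,0,0],
  [0,0,0,0,0,0],
  [0,0,0,0,0,0],
], hand=0)

```text
time: 23.3
tcp_pos: [0.5939, 0.0407, 0.1144]
tool_rot: [[0.074, 0.997, 0.003], [0.997, -0.074, 0.001], [0.001, 0.002, -1.0]]
force: [-0.0, -0.0, -0.1]
grip_width: 1.003
```

Request:
arm_command([
  [0,0,-0.2,0,0,0],
  [0,0,-0.3,0,0,0],
  [0,0,-0.5,0,0,0],
  [0,0,-0.5,0,0,0],
  [0,0,-0.5,0,0,0],
  [-0.5,0,-0.5,0,0,0],
  [-0.7,0,-0.3,0,0,0],
  [-0.7,0,0,0,0,0],
  [0,0,0,0,0,0],
  [0,0,0,0,0,0],
  [0,0,0,0,0,0],
  [0,0,0,0,0,0],
  [0,0,0,0,0,0],
])

```text
time: 24.92
tcp_pos: [0.5882, -0.0528, 0.2706]
tool_rot: [[0.069, 0.998, 0.014], [0.998, -0.069, 0.004], [0.005, 0.013, -1.0]]
force: [0.0, 1.3, -0.0]
grip_width: 0.999
```

Run:
```python
from h import *
im,c=snap('wrist','w9')
for n in ['side','scene']: snap(n,n+'9')
print(robot.sense()['time'])
crop('side9',190,130,290,230,4,'a');crop('scene9',220,150,320,250,4,'b')
cv2.imwrite('pics/ab9.png',np.hstack([cv2.imread(f'pics/{k}.png') for k in 'ab']))
x,y=.592,.0395
p=proj(c,(.56,.03,.08)).astype(int);u,v=max(p[0]-80,0),max(p[1]-60,0)
draw('w9','w9c',u,v,u+190,v+150,4,[((x,y,.165),.024),((x,y,.083),.031),((x,y,.077),.031)])
```

```text
25.075
```

View pics/ab9.png

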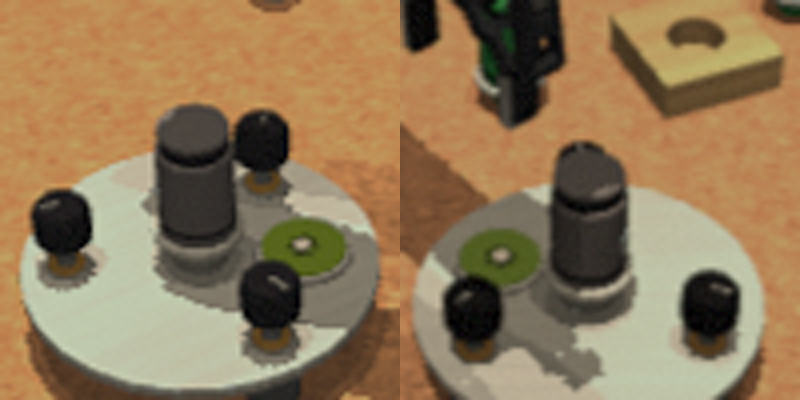

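View pics/w9c.png

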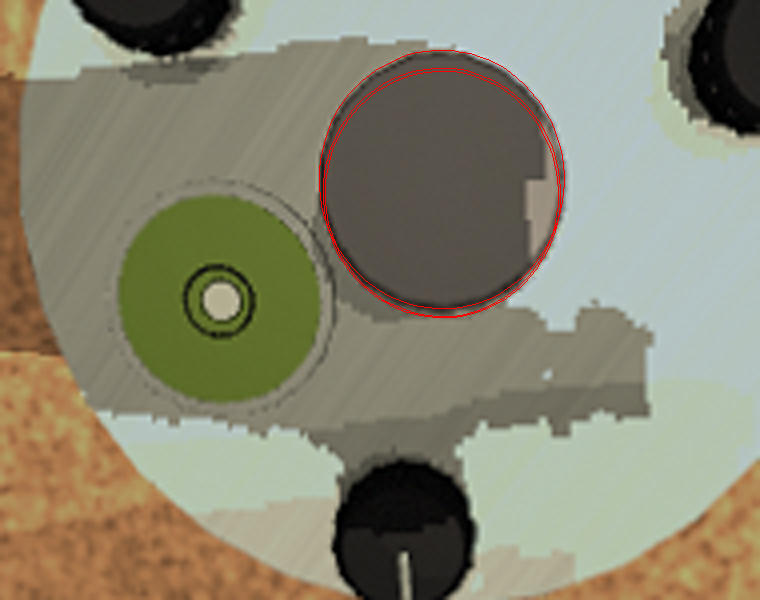

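Run:
```python
from h import *
print(robot.job_done())
```

```text
the job is handed in; nothing more can be done
None
```

I levelled the plate, seated the laser head in the cup, did the check lift, seated it again and let go. The job was handed in at about 25 s; `job_done` gives no verdict, so success isn't confirmed.

- **Levelling:** I turned knob 1 about 39° counter-clockwise and knob 2 about 36° clockwise. Knob 3 was left alone. The bubble settled in the middle of the ring.
- **Laser head:** I lifted the grey head from the rest and lowered it into the cup. It stopped at a tool height of 113.3 mm, against about 114 mm predicted, with about 23 N read at the wrist on the first seating.
- **Check lift:** The taper came free at about 11 mm. I set it home again to the same height (113.4 mm, about 16 N) and released it.
- **Last checks:** The final wrist, side and scene pictures showed the head upright in the cup and the bubble well inside the ring. The gripper was clear, at 0.27 m height.
- **Disagreements and limits:** The side camera put the cup 3 to 4 mm from the wrist camera's reading, so I used the wrist camera. While I carried the head above the plate, it tilted about 1.2°; I straightened it before lowering. I did not photograph the tin, offcut and tube specifically at the end, but the arm never went near them.

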